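# Run a lifting eye home with a turning bar

## Task

The lifting eye on top of the gear reducer is not quite screwed home. Take the steel bar from its rest, slide it through the loop and turn the eye clockwise with it until you feel the collar seat on the boss, then nip it up gently to about 0.7 N m (some 12 N on the bar 60 mm out) so as not to strain the thread. Draw the bar out again, lay it back in both notches of its rest and let go; do not grip or push the eye with the fingers, and leave the other things on the bench where they are.

Things in the scene. Friction and masses are not known exactly. Their poses are not given: they have to be found in the camera images.
- gearbox: Green gear reducer on a steel plate 190 x 150 x 12 mm, fixed. Origin: middle of the plate's underside, z up. Housing 100 (x) x 88 (y) mm, top 82 mm above the bench; a boss 34 mm across on its middle, face 95 mm above the bench, carries the lifting eye, whose screw axis is vertical through the origin. Input shaft on the -x side up to 53 mm, breather in a corner up to 86 mm.
- eye: Steel lifting eye, M10 right-hand thread, 1.5 mm a turn. Origin: middle of the collar's underside, on the screw axis; z up, x along the axis of the loop's hole (level), y in the plane of the ring. Collar 25 mm across. It starts 0.15 to 0.35 mm proud (0.1 to 0.25 turn), too little to see; the angle at which it seats is unmarked and must be felt.
- loop (a point): Centre of the eye's loop, 22.5 mm above the collar's underside, axes as the eye. Ring of 10 mm round bar, 45 mm outside, 25 mm inside. Turned clockwise from above it has a steady thread friction of about 0.22 N m; once the collar seats, the moment felt at the bar climbs by about 1 N m per 0.1 rad. Nipped up above 0.45 N m, strained above 1.2 N m. It stays where it is left.
- bar: Round steel bar, 18 mm diameter, 176 mm long, 0.34 kg, red band 30 mm wide round its middle. Origin: its centre; x along it, both ends alike. It starts in the rest's notches, axis 35 mm above the bench. In the loop it has 3.5 mm of play all round and swings about 0.4 rad before it drives the ring.
- rest: Plywood rest for the bar, fixed: base 150 x 70 x 10 mm, with two cross pieces 16 mm thick, centred 62 mm either side of the middle, each with a notch 28 mm wide, floor 26 mm above the bench, cheeks up to 40 mm. Origin: middle of the base's underside; x along the bar's place, z up.
- spanner: an open-ended spanner, about 170 mm long, lying on the bench. Bystander, to be left alone.
- oil: a small oil bottle with red cap, 42 mm across and 95 mm high, standing. Bystander, to be left alone.
- paste: a squat jar with yellow cap, 54 mm across and 50 mm high, standing. Bystander, to be left alone.
- gasket: a copper sealing ring, 68 mm across and 5 mm thick, lying flat. Bystander, to be left alone.
- shaft: a bright steel shaft blank, 24 mm across and 110 mm long, standing on end. Bystander, to be left alone.
- carton: a cardboard carton, 85 x 60 x 50 mm. Bystander, to be left alone.
- coupling: a rounded aluminium coupling block, 40 x 40 x 35 mm. Bystander, to be left alone.
Mind the look-alikes: they are no part of the job. Leave any pink look-alike of the bar alone.

How it is judged:
By the outcome, as a careful person would: the job done as asked, in the order asked, and still so for the second after the job is handed in, with the robot touching nothing.
It also fails if it takes over 72 s, if anything falls off the work surface, if the arm or the gripper's body presses on something with over 40 N, if the wrist force passes 120 N, or if a joint passes its speed limit or range.

## Robot

A 7-joint arm with a two-finger parallel gripper is mounted at the origin on the work surface. World frame = base frame: x ahead of the robot, y to its left, z up, the work surface at z = 0. Lengths are in m, angles in rad, forces in N, time in s.
With the tool pointing down it reaches from about 0.4 to 0.85 m from the base axis. Payload 10.4 kg.
Tool frame: the origin (TCP) lies between the finger pads; the fingertips stand 11 mm ahead of it and the grasp point (between the pads) lies 8 mm behind it (tip_reach is the distance from the TCP to the fingertips, in m); z points along the fingers, y is the line along which they close (so a half turn about z gives the same grasp; the last joint's range is limited). The gripper opens to 85 mm and grips with 20 to 120 N. Pads are 22 mm wide; open, the fingers measure 114 mm over their backs; the gripper's body (76 mm by 85 mm) begins 54 mm behind the grasp point. The pads swing forward as they close: fully open they stand 13 mm farther back than shut.
Start: joints at [-1.292, 0.332, -0.065, 1.46, 0.022, 1.35, -0.088], TCP at [0.186, 0.597, 0.242] pointing down, gripper open.
Joint ranges: [-2.6, 2.6], [-0.5, 2.12], [-1.47, 1.34], [0.16, 2.42], [-1.27, 4.41], [0.06, 2.06], [-2.6, 2.6]. Speed limits (rad/s): [2.22, 2.22, 2.79, 2.79, 3.14, 3.14, 3.14].

## Interface

Orientations are given as a unit quaternion [x, y, z, w].
In Python, from workcell import * gives the robot as it stands.
- The arm moves only by the shell command python3 -m inch 'ROWS' [OPENING] [FORCE]. ROWS is JSON, a list of rows, each an object with "slide": the shift along the world's x, y, z in m, a list of three; "yaw": the turn about the world's z in rad. A call has 1 to 20 rows; each row is the pose to reach, as a shift and turn from the pose commanded when the call began; what a row does not reach only later rows make up. A row lasts 1/12 s, in which the tool goes at most 41.7 mm and 7.16 degrees, less where a joint would pass 70% of its speed; a pose out of reach is approached as far as the arm can. A call with a gripper value outside its range is refused whole. OPENING is the closure in counts, from 0 (fully open) to 255 (shut), set as the call begins (- or left out, the last holds). The fingers move at their own pace and stop on an object; FORCE is the grip in N (left out, the last holds). Time passes only in rows, so rows that repeat a pose let the fingers close. It gives the time, the measured TCP pose, the force, the opening and the grip force at its end, in the units of the state.
- get_obs(): the state, without advancing time (a new reading comes with each control period).
- camera(name): name is "scene" or "top" or "wrist"; returns a dict with "frame" (480x640x3 uint8, red, green, blue), "fx", "fy", "cx", "cy" (pixels), "extrinsics" (4x4, takes a point from world to camera coordinates). Camera axes: x right, y down, z forward; pixel columns grow to the right and rows downward; lengths in m; the calibration is good to about 2 mm. The wrist camera is an equidistant fisheye: a pixel r from the principal point sees the ray r / f radians off the axis. A picture is of the moment at which its call begins. There is no depth.
- hand_in(): hands the job in; it is judged then, once.
The state is a dict: "clock": time; "joint_pos": joint angles; "joint_velocities": joint speeds; "tau": joint torques, N m; "position": TCP position; "ee_rot": TCP orientation; "ft_force": force on the tool from outside, world axes, zero at the start; "torque": the same for the moment, N m; "grip_width": opening from 0.0 (shut) to 1.0 (fully open); "grasp_force": force on a finger pad.
Only numpy, scipy, OpenCV 4.12 (cv2) and the standard library are available. Lean on these libraries where they do the work, as an engineer would, in place of code of your own. Each camera call takes 0.05 s, during which the arm holds its last target. There are 200 camera calls.

## Working session

There is one attempt and no reset: what is moved stays moved. The work goes in short steps, Python scripts to look and compute and a shell command to move; the robot and the scene stay as the last step left them, time stands still between calls to the robot, and variables do not carry over. Pictures are saved under pics/ and viewed, at most 13 in all, crops included, and the job is handed in when it is done.

```bash
ls; mkdir -p pics; cat > h.py <<'E'
from workcell import *
import numpy as np, cv2
def snap(n,f):
    c=camera(n); cv2.imwrite(f'pics/{f}.png',c['frame'][:,:,::-1]); np.savez(f'pics/{f}.npz',**c); return c
def ray(c,u,v,z):
    "pixel -> world point on plane z (pinhole)"
    E=np.array(c['extrinsics']);R=E[:3,:3];o=-R.T@E[:3,3]
    d=R.T@np.array([(u-c['cx'])/c['fx'],(v-c['cy'])/c['fy'],1]);return o+d*(z-o[2])/d[2]
def proj(c,p):
    E=np.array(c['extrinsics']);q=E[:3,:3]@np.array(p)+E[:3,3];return c['fx']*q[0]/q[2]+c['cx'],c['fy']*q[1]/q[2]+c['cy']
E
python3 - <<'E'
from h import *
for n in ['top','scene']:
    c=snap(n,n+'1'); print(n,c['fx'],c['cx'],c['cy'],np.round(c['extrinsics'],3).tolist())
o=get_obs();print(o['clock'],o['position'],o['ee_rot'],o['ft_force'],o['torque'])
E
```

```text
pics
top 602.8484421672327 313.81250363336926 227.63400468952366 [[-0.025, -1.0, -0.018, 0.064], [-0.994, 0.026, -0.107, 0.607], [0.108, 0.015, -0.994, 1.371], [0.0, 0.0, 0.0, 1.0]]
scene 605.4329316196635 317.44585782325385 239.66732463705873 [[0.544, 0.839, -0.004, -0.346], [0.641, -0.419, -0.642, -0.307], [-0.541, 0.347, -0.766, 1.666], [0.0, 0.0, 0.0, 1.0]]
0.1 [0.1856791  0.59645041 0.24161601] [ 1.50317031e-01  9.88637645e-01 -6.26472124e-04 -6.71992244e-05] [0.5917259  0.08853332 0.01053091] [0.02603831 0.00412792 0.00289875]
```

View pics/top1.png

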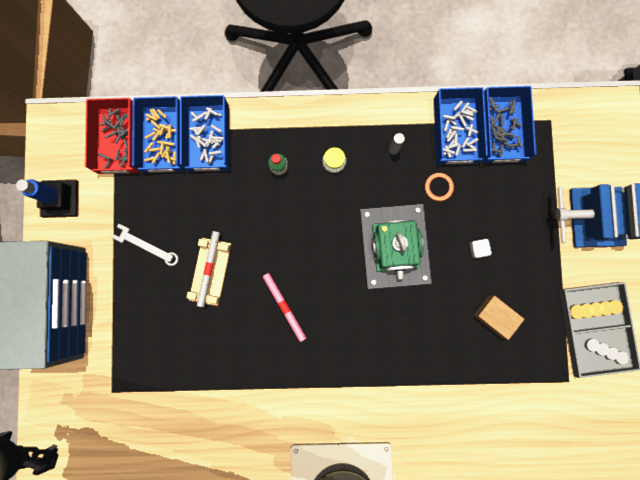

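View pics/scene1.png

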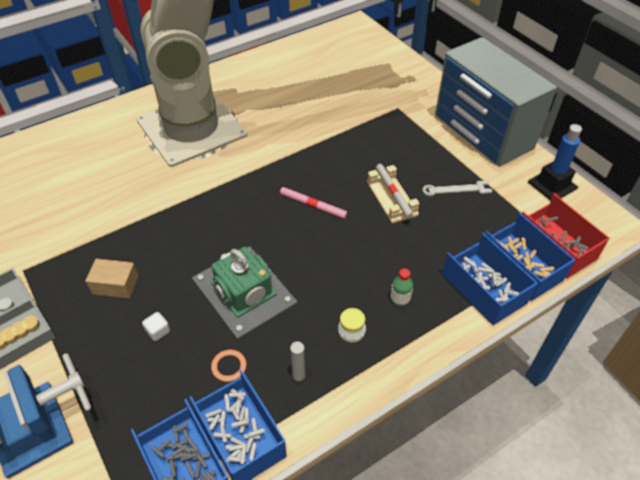

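Candidates for the bar:
- Grey bar with a red band in the plywood rest, top image (209,268). This fits the description.
- Pink bar with a red band lying on the mat (284,307), the look-alike.
- Standing shaft (397,145) and spanner (146,245), which are other things.

I choose the one in the rest. The eye is on the green reducer at (400,243). The gripper is at the lower left, about (30,455).

```bash
python3 - <<'E'
from h import *
c=dict(np.load('pics/top1.npz'))
f=c['frame'][:,:,::-1]
a=cv2.resize(f[225:315,180:270],(400,400),interpolation=cv2.INTER_CUBIC);b=cv2.resize(f[200:290,350:440],(400,400),interpolation=cv2.INTER_CUBIC)
cv2.imwrite('pics/crop1.png',np.hstack([a,b]))
for n,u,v,z in [('barA',215,233,.044),('barB',203,304,.044),('band',209,268,.044),('eye',400,243,.12),('pA',363,210,.012),('pB',424,206,.012),('pC',431,284,.012),('pD',369,288,.012)]: print(n,ray(c,u,v,z).round(3))
from scipy.spatial.transform import Rotation as R
print(R.from_quat(get_obs()['ee_rot']).as_matrix().round(3))
E
```

```text
barA [0.601 0.277 0.044]
barB [0.438 0.306 0.044]
band [0.52  0.292 0.044]
eye [ 0.56 -0.14  0.12]
pA [ 0.65  -0.069  0.012]
pB [ 0.655 -0.213  0.012]
pC [ 0.471 -0.222  0.012]
pD [ 0.465 -0.077  0.012]
[[-0.955  0.297 -0.   ]
 [ 0.297  0.955 -0.001]
 [-0.    -0.001 -1.   ]]
```

View pics/crop1.png

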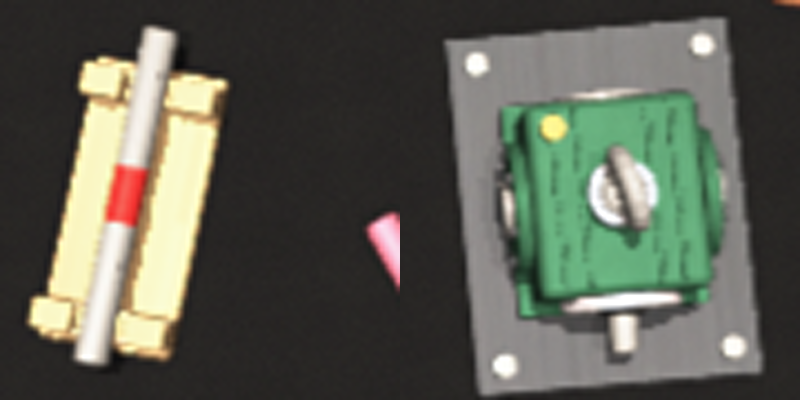

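The crop shows the grey steel bar with its red band (125,195) in the rest's notches, so the choice holds. On the gearbox, the ring plane runs from about (612,150) to (645,230). I'll move above the bar and look with the wrist camera.

```bash
P='{"slide":[0.334,-0.305,-0.08],"yaw":0.126}'; python3 -m inch '[{"slide":[0.334,-0.305,-0.08],"yaw":0.126},{"slide":[0.334,-0.305,-0.08],"yaw":0.126},{"slide":[0.334,-0.305,-0.08],"yaw":0.126},{"slide":[0.334,-0.305,-0.08],"yaw":0.126},{"slide":[0.334,-0.305,-0.08],"yaw":0.126},{"slide":[0.334,-0.305,-0.08],"yaw":0.126},{"slide":[0.334,-0.305,-0.08],"yaw":0.126},{"slide":[0.334,-0.305,-0.08],"yaw":0.126},{"slide":[0.334,-0.305,-0.08],"yaw":0.126},{"slide":[0.334,-0.305,-0.08],"yaw":0.126},{"slide":[0.334,-0.305,-0.08],"yaw":0.126},{"slide":[0.334,-0.305,-0.08],"yaw":0.126},{"slide":[0.334,-0.305,-0.08],"yaw":0.126},{"slide":[0.334,-0.305,-0.08],"yaw":0.126},{"slide":[0.334,-0.305,-0.08],"yaw":0.126}]' 0 60
cat >> h.py <<'E'
def fray(c,u,v,z):
    "fisheye pixel -> world point on plane z"
    E=np.array(c['extrinsics']);R=E[:3,:3];o=-R.T@E[:3,3]
    x,y=(u-c['cx'])/c['fx'],(v-c['cy'])/c['fy'];t=np.hypot(x,y);s=np.sinc(t/np.pi)
    d=R.T@np.array([x*s,y*s,np.cos(t)]);return o+d*(z-o[2])/d[2]
E
python3 - <<'E'
from h import *
c=snap('wrist','w1');E=c['extrinsics'];print(c['fx'],c['cx'],c['cy'],(-E[:3,:3].T@E[:3,3]).round(3));print(get_obs()['joint_pos'])
E
```

```text
clock: 1.35
position: [0.5188, 0.2932, 0.1623]
ee_rot: [0.087, 0.996, 0.0, -0.0]
ft_force: [-0.5, 0.2, 0.6]
grip_width: 0.999
grasp_force: 0.0
371.64829954431775 321.2705414375537 234.94363974408503 [0.445 0.307 0.294]
[-0.7281724   0.32198237  0.16711583  1.65273974 -0.05799965  1.17158199
  0.85058933]
```

View pics/w1.png

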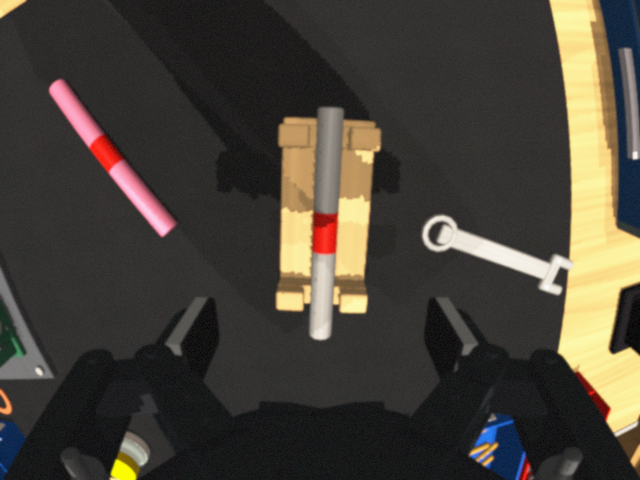

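The wrist view shows the bar running from (330,108) to (320,338), with the band at (325,233). The pink bar is at upper left and the spanner at right.

```bash
python3 - <<'E'
from h import *
c=dict(np.load('pics/w1.npz'))
for n,u,v,z in [('far',320,332,.037),('near',330.5,112,.037),('band',325,233,.044),('bandL',313,233,.035),('bandR',337,233,.035),('b1',325,214,.044),('b2',325,252,.044)]: print(n,fray(c,u,v,z).round(4))
f=c['frame'].astype(int);m=(f[...,0]>150)&(f[...,1]<60)&(f[...,2]<60);m[:,:260]=0;m[:,400:]=0;m[:200]=0;m[270:]=0
v,u=np.nonzero(m);print(u.mean(),v.mean(),fray(c,u.mean(),v.mean(),.042))
o=get_obs();print(o['position'],o['ft_force'],o['torque'])
E
```

```text
far [0.6031 0.2777 0.037 ]
near [0.4378 0.3142 0.037 ]
band [0.5197 0.2961 0.044 ]
bandL [0.5208 0.2871 0.035 ]
bandR [0.5239 0.3043 0.035 ]
b1 [0.5062 0.2984 0.044 ]
b2 [0.5336 0.2937 0.044 ]
325.1617647058824 236.31764705882352 [0.52271848 0.29569928 0.042     ]
[0.51873557 0.2933023  0.1624261 ] [-0.22655657  0.69100218 -0.23604748] [-0.00179976 -0.00736353  0.00423376]
```

```bash
python3 -m inch '[{"slide":[0.002,0.002,-0.04],"yaw":-0.02},{"slide":[0.002,0.002,-0.08],"yaw":-0.02},{"slide":[0.002,0.002,-0.115],"yaw":-0.02},{"slide":[0.002,0.002,-0.135],"yaw":-0.02},{"slide":[0.002,0.002,-0.135],"yaw":-0.02},{"slide":[0.002,0.002,-0.135],"yaw":-0.02},{"slide":[0.002,0.002,-0.135],"yaw":-0.02}]' 0 80
python3 -m inch '[{"slide":[0,0,0],"yaw":0},{"slide":[0,0,0],"yaw":0},{"slide":[0,0,0],"yaw":0},{"slide":[0,0,0],"yaw":0},{"slide":[0,0,0],"yaw":0},{"slide":[0,0,0],"yaw":0},{"slide":[0,0,0],"yaw":0},{"slide":[0,0,0],"yaw":0},{"slide":[0,0,0],"yaw":0}]' 255 80
```

```text
clock: 1.98
position: [0.5225, 0.295, 0.0293]
ee_rot: [0.097, 0.995, 0.001, 0.001]
ft_force: [0.1, 0.0, 0.9]
grip_width: 1.0
grasp_force: 0.0
clock: 2.73
position: [0.5221, 0.2941, 0.0279]
ee_rot: [0.098, 0.995, 0.0, 0.0]
ft_force: [-1.0, 0.2, 6.2]
grip_width: 0.183
grasp_force: 77.8
```

```bash
python3 -m inch '[{"slide":[0,0,0.015],"yaw":0},{"slide":[0,0,0.05],"yaw":0},{"slide":[0,0,0.09],"yaw":0},{"slide":[0,-0.03,0.13],"yaw":-0.1},{"slide":[-0.002,-0.07,0.17],"yaw":-0.2},{"slide":[-0.004,-0.1,0.172],"yaw":-0.3},{"slide":[-0.006,-0.14,0.172],"yaw":-0.42},{"slide":[-0.008,-0.18,0.172],"yaw":-0.54},{"slide":[-0.01,-0.22,0.172],"yaw":-0.66},{"slide":[-0.012,-0.26,0.172],"yaw":-0.78},{"slide":[-0.012,-0.29,0.172],"yaw":-0.9},{"slide":[-0.012,-0.309,0.172],"yaw":-0.99},{"slide":[-0.012,-0.309,0.172],"yaw":-0.99},{"slide":[-0.012,-0.309,0.172],"yaw":-0.99},{"slide":[-0.012,-0.309,0.172],"yaw":-0.99}]'
python3 - <<'E'
from h import *
c=snap('wrist','w2');E=c['extrinsics'];print((-E[:3,:3].T@E[:3,3]).round(3))
o=get_obs();print(o['joint_pos'],o['ft_force'],o['torque'])
E
```

```text
clock: 3.98
position: [0.5094, -0.0144, 0.1989]
ee_rot: [0.558, 0.83, -0.0, -0.0]
ft_force: [0.3, 0.4, -3.9]
grip_width: 0.186
grasp_force: 78.3
[0.482 0.056 0.33 ]
[-0.49501607  0.10353887  0.46456542  1.8424869  -0.04980617  1.20758046
  0.37282613] [ 0.40227021 -0.39550012 -2.65308381] [ 0.03916634  0.0022032  -0.02005275]
```

View pics/w2.png

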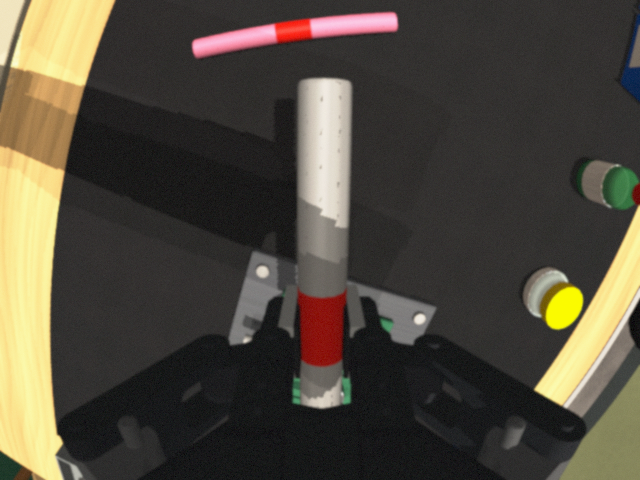

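The bar and gripper hide the eye from this side: the bar end is at (325,80) and the band at (322,328). I'll cross over to the -y side, where the wrist camera sits above the eye.

```bash
python3 -m inch '[{"slide":[0.016,-0.04,0.01],"yaw":0},{"slide":[0.032,-0.08,0.01],"yaw":0},{"slide":[0.048,-0.12,0.01],"yaw":0},{"slide":[0.063,-0.158,0.01],"yaw":0},{"slide":[0.078,-0.196,0.01],"yaw":0},{"slide":[0.092,-0.232,0],"yaw":0},{"slide":[0.1,-0.252,-0.02],"yaw":0},{"slide":[0.1,-0.252,-0.02],"yaw":0},{"slide":[0.1,-0.252,-0.02],"yaw":0},{"slide":[0.1,-0.252,-0.02],"yaw":0}]'
python3 - <<'E'
from h import *
c=snap('wrist','w3');E=c['extrinsics'];print((-E[:3,:3].T@E[:3,3]).round(3),E[2,:3])
o=get_obs();print(o['joint_pos'],o['ft_force'],o['torque'])
E
```

```text
clock: 4.87
position: [0.6103, -0.2654, 0.1788]
ee_rot: [0.558, 0.83, 0.0, -0.001]
ft_force: [-0.3, 0.9, -2.7]
grip_width: 0.18
grasp_force: 78.4
[ 0.582 -0.196  0.311] [ 0.10939901 -0.27186309 -0.95609744]
[-0.0756438   0.50576775  0.58641823  1.45129744 -0.28569616  1.26989204
  0.92550512] [ 0.68727287 -0.07705901 -2.25459814] [ 0.03067643 -0.00450784  0.04642262]
```

View pics/w3.png

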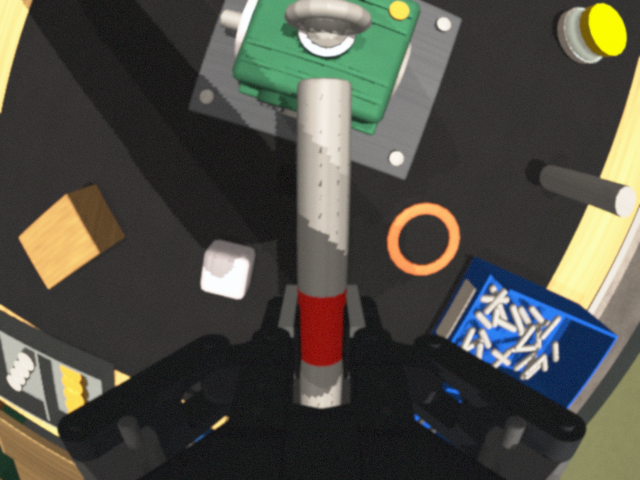

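The wrist view shows the ring's outer sides near (286,15) and (371,20), and the collar near (327,42). The bar tip is at (325,82). I'll zoom in to measure the ring.

```bash
python3 - <<'E'
from h import *
c=dict(np.load('pics/w3.npz'));f=c['frame'][:,:,::-1]
cv2.imwrite('pics/crop2.png',cv2.resize(f[0:100,260:400],(784,560),interpolation=cv2.INTER_CUBIC))
E
```

```text
(no output)
```

View pics/crop2.png

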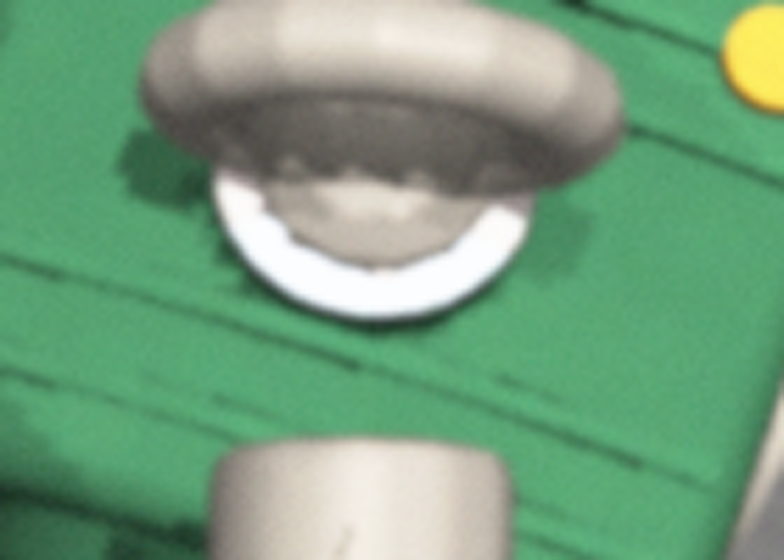

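```bash
cat > fit.py <<'E'
from h import *
from scipy.optimize import least_squares
c=dict(np.load('pics/w3.npz'));E=c['extrinsics']
def fproj(p):
    q=p@E[:3,:3].T+E[:3,3];r=np.hypot(q[:,0],q[:,1]);t=np.arctan2(r,q[:,2])/r
    return np.c_[c['fx']*q[:,0]*t+c['cx'],c['fy']*q[:,1]*t+c['cy']]
a,b=[g.ravel() for g in np.meshgrid(np.linspace(0,2*np.pi,120),np.linspace(0,2*np.pi,60))]
T=np.c_[5e-3*np.sin(b),(17.5e-3+5e-3*np.cos(b))*np.cos(a),.1177+(17.5e-3+5e-3*np.cos(b))*np.sin(a)]
th=np.linspace(0,2*np.pi,400);B=np.c_[.017*np.cos(th),.017*np.sin(th),0*th+.095]
def model(x,full=0):
    k,s=np.cos(x[2]),np.sin(x[2]);P=T.copy();P[:,0]=x[0]+k*T[:,0]-s*T[:,1];P[:,1]=x[1]+s*T[:,0]+k*T[:,1]
    u=fproj(P);ub=fproj(B+[x[0],x[1],0]);L=u[u[:,0]<u[:,0].min()+.3].mean(0);R=u[u[:,0]>u[:,0].max()-.3].mean(0)
    return np.r_[L,R,ub[:,1].max(),ub[:,0].min(),ub[:,0].max()]
m=np.array([285.5,14.3,371.6,20.5,56.8,298,355.2])
if __name__=='__main__':
    r=least_squares(lambda x:model(x)-m,[.56,-.14,np.radians(-68)],diff_step=1e-3,x_scale=[.01,.01,.1]);print(r.x,np.degrees(r.x[2]),r.fun.round(2))
    p=np.array(get_obs()['position']);print('collar->tcp',p[:2]-r.x[:2])
    d=np.array([np.cos(r.x[2]),np.sin(r.x[2])]);print('along',(p[:2]-r.x[:2])@d,'lat',np.cross(d,p[:2]-r.x[:2]))
    g=fray(c,325,91,.196);print(fray(c,325,85,.196),fray(c,325,230,.196))
E
python3 fit.py
```

```text
[ 0.5638626  -0.14180345 -1.27784892] -73.21535025573661 [-1.4   0.05  0.21  0.19 -0.29 -0.52  1.85]
collar->tcp [ 0.04669371 -0.12340966]
along 0.1316360147791727 lat 0.009066748387788329
[ 0.57871821 -0.18395194  0.196     ] [ 0.59601961 -0.22617954  0.196     ]fit.py:18: DeprecationWarning: Arrays of 2-dimensional vectors are deprecated. Use arrays of 3-dimensional vectors instead. (deprecated in NumPy 2.0)
  d=np.array([np.cos(r.x[2]),np.sin(r.x[2])]);print('along',(p[:2]-r.x[:2])@d,'lat',np.cross(d,p[:2]-r.x[:2]))
```

```bash
python3 -m inch '[{"slide":[-0.0098,-0.0011,-0.03],"yaw":-0.089},{"slide":[-0.0098,-0.0011,-0.069],"yaw":-0.089},{"slide":[-0.0098,-0.0011,-0.069],"yaw":-0.089},{"slide":[-0.0098,-0.0011,-0.069],"yaw":-0.089},{"slide":[-0.0098,-0.0011,-0.069],"yaw":-0.089},{"slide":[-0.0098,-0.0011,-0.069],"yaw":-0.089},{"slide":[-0.0098,-0.0011,-0.069],"yaw":-0.089}]'
python3 - <<'E'
from h import *
c=snap('wrist','w4');cv2.imwrite('pics/w4c.png',cv2.resize(c['frame'][0:140,240:420,::-1],(720,560),interpolation=cv2.INTER_CUBIC))
c=snap('scene','s4')
o=get_obs();print(o['position'],o['ee_rot'],o['ft_force'],o['torque'])
E
```

```text
clock: 5.5
position: [0.6013, -0.2686, 0.1128]
ee_rot: [0.595, 0.804, 0.001, 0.002]
ft_force: [-0.5, -0.3, -2.9]
grip_width: 0.185
grasp_force: 78.5
[ 0.60067774 -0.26852811  0.11182682] [5.94982742e-01 8.03737756e-01 4.55928318e-04 9.73771537e-04] [ 0.32053484  0.38865785 -3.05745838] [0.02499628 0.01597061 0.0125072 ]
```

View pics/w4c.png

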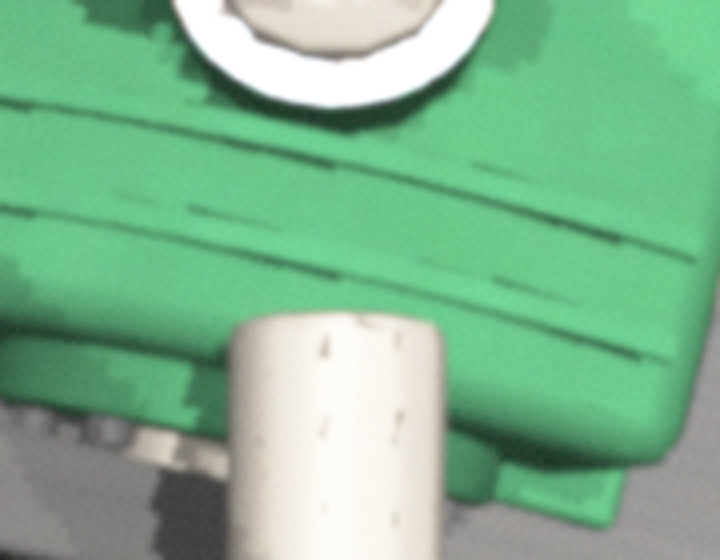

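```bash
python3 -m inch '[{"slide":[-0.003,0.01,-0.0015],"yaw":0},{"slide":[-0.006,0.02,-0.0015],"yaw":0},{"slide":[-0.009,0.03,-0.0015],"yaw":0},{"slide":[-0.0099,0.033,-0.0015],"yaw":0},{"slide":[-0.0108,0.036,-0.0015],"yaw":0},{"slide":[-0.0118,0.039,-0.0015],"yaw":0},{"slide":[-0.0127,0.042,-0.0015],"yaw":0}]'
python3 - <<'E'
from h import *
o=get_obs();print(o['position'],o['ft_force'],o['torque'])
E
```

```text
clock: 6.18
position: [0.5872, -0.2262, 0.109]
ee_rot: [0.595, 0.804, 0.0, 0.0]
ft_force: [0.2, -0.0, -3.5]
grip_width: 0.183
grasp_force: 78.5
[ 0.58716625 -0.22623276  0.10896543] [ 0.16536987 -0.04429052 -3.45047936] [-0.01547196  0.02590477  0.01834804]
```

```bash
python3 -m inch '[{"slide":[-0.0015,0.005,0.0008],"yaw":0},{"slide":[-0.003,0.01,0.0008],"yaw":0},{"slide":[-0.0045,0.015,0.0008],"yaw":0},{"slide":[-0.006,0.02,0.0008],"yaw":0},{"slide":[-0.008,0.0264,0.0008],"yaw":0},{"slide":[-0.008,0.0264,0.0008],"yaw":0},{"slide":[-0.008,0.0264,0.0008],"yaw":0},{"slide":[-0.008,0.0264,0.0008],"yaw":0}]'
cat > m.py <<'E'
from h import *
C=np.array([.5639,-.1418])
o=get_obs();p=o['position'];F=o['ft_force'];r=p[:2]-C
x,y=o['ee_rot'][:2]
print('t',round(o['clock'],2),'p',p.round(4),'phi',round(np.degrees(np.arctan2(r[1],r[0])),2),'R',round(np.hypot(*r),4),'bar',round(np.degrees(2*np.arctan2(y,x))-180,2),'F',F.round(2),'tau',o['torque'].round(3),'M',round(r[0]*F[1]-r[1]*F[0]+o['torque'][2],3),'g',o['grip_width'])
E
python3 m.py
```

```text
clock: 6.85
position: [0.5793, -0.2001, 0.1097]
ee_rot: [0.595, 0.804, 0.0, 0.0]
ft_force: [-0.6, -0.5, -2.4]
grip_width: 0.183
grasp_force: 78.5
t 6.85 p [ 0.5793 -0.2001  0.1097] phi -75.18 R 0.0603 bar -73.04 F [-0.59 -0.49 -2.36] tau [-0.027  0.014  0.02 ] M -0.022 g 0.1827242723681496
```

```bash
cat > rows.py <<'E'
import sys,json,numpy as np
# slide about C for given total turns from pose p
x,y,*a=map(float,sys.argv[1:]);cx,cy=.5625,-.142;r=np.array([x-cx,y-cy])
for t in a:
    d=np.array([[np.cos(t)-1,-np.sin(t)],[np.sin(t),np.cos(t)-1]])@r;print(t,d.round(4))
E
python3 rows.py .5793 -.2001 -.06 -.12 -.18 -.24 -.28 -.32 -.36 -.39 -.42 -.45
```

```text
-0.06 [-0.0035 -0.0009]
-0.12 [-0.0071 -0.0016]
-0.18 [-0.0107 -0.0021]
-0.24 [-0.0143 -0.0023]
-0.28 [-0.0167 -0.0024]
-0.32 [-0.0191 -0.0023]
-0.36 [-0.0215 -0.0022]
-0.39 [-0.0234 -0.002 ]
-0.42 [-0.0252 -0.0018]
-0.45 [-0.0269 -0.0015]
```

```bash
python3 -m inch '[{"slide":[0,0,0],"yaw":0},{"slide":[0,0,0],"yaw":0},{"slide":[-0.0035,-0.0009,0],"yaw":-0.06},{"slide":[-0.0071,-0.0016,0],"yaw":-0.12},{"slide":[-0.0107,-0.0021,0],"yaw":-0.18},{"slide":[-0.0143,-0.0023,0],"yaw":-0.24},{"slide":[-0.0167,-0.0024,0],"yaw":-0.28},{"slide":[-0.0191,-0.0023,0],"yaw":-0.32},{"slide":[-0.0191,-0.0023,0],"yaw":-0.32},{"slide":[-0.0191,-0.0023,0],"yaw":-0.32}]' 255 115; python3 m.py
python3 -m inch '[{"slide":[-0.0024,0.0001,0],"yaw":-0.04},{"slide":[-0.0043,0.0003,0],"yaw":-0.07},{"slide":[-0.0061,0.0005,0],"yaw":-0.10},{"slide":[-0.0061,0.0005,0],"yaw":-0.10},{"slide":[-0.0061,0.0005,0],"yaw":-0.10}]'; python3 m.py
```

```text
clock: 7.68
position: [0.5602, -0.2024, 0.1097]
ee_rot: [0.715, 0.699, 0.0, 0.0]
ft_force: [-0.4, 0.0, -2.2]
grip_width: 0.173
grasp_force: 112.2
t 7.68 p [ 0.5602 -0.2024  0.1097] phi -93.5 R 0.0607 bar -91.32 F [-0.39  0.04 -2.22] tau [-0.012  0.024  0.031] M 0.007 g 0.1731156955580565
clock: 8.1
position: [0.5543, -0.2017, 0.1097]
ee_rot: [0.749, 0.663, 0.0, 0.0]
ft_force: [-0.4, 1.1, -1.9]
grip_width: 0.174
grasp_force: 112.9
t 8.1 p [ 0.5543 -0.2017  0.1097] phi -99.13 R 0.0607 bar -97.0 F [-0.39  1.14 -1.88] tau [-1.483  0.221 -0.016] M -0.05 g 0.1739866275964192
```

```bash
python3 -m inch '[{"slide":[0,0,0],"yaw":0}]'>/dev/null; python3 m.py;python3 -m inch '[{"slide":[0,0,0],"yaw":0}]'>/dev/null; python3 m.py
python3 - <<'E'
from h import *
c=snap('wrist','w5');s=snap('scene','s5')
u,v=map(int,proj(s,[.56,-.16,.1]));print(u,v)
cv2.imwrite('pics/c5.png',np.hstack([cv2.resize(c['frame'][0:200,220:420,::-1],(400,400)),cv2.resize(s['frame'][v-60:v+60,u-60:u+60,::-1],(400,400),interpolation=cv2.INTER_CUBIC)]))
E
```

```text
t 8.18 p [ 0.5543 -0.2017  0.1097] phi -99.13 R 0.0607 bar -97.01 F [ 0.61  3.36 -1.97] tau [-0.219  0.063 -0.023] M -0.018 g 0.17622080993604156
t 8.27 p [ 0.5542 -0.2017  0.1097] phi -99.15 R 0.0607 bar -97.04 F [ 0.54 -0.47 -3.38] tau [ 1.474 -0.257  0.06 ] M 0.097 g 0.17006628631700496
231 266
```

View pics/c5.png

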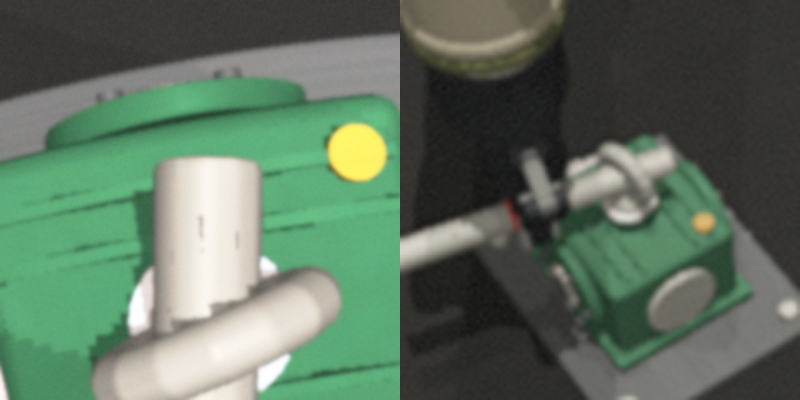

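The views show the bar through the loop and swung against the ring; the wrist crop has the ring crossing the bar at about (220,340). The moment noise is bar pitch chatter at the higher grip force, so I'll go back to 80 N and drive on.

```bash
python3 rows.py .5543 -.2017 -.04 -.08 -.12 -.16 -.2 -.24 -.28 -.32 -.36 -.4 -.44 -.48 -.5
```

```text
-0.04 [-0.0024  0.0004]
-0.08 [-0.0047  0.0008]
-0.12 [-0.0071  0.0014]
-0.16 [-0.0094  0.0021]
-0.2 [-0.0117  0.0028]
-0.24 [-0.014   0.0037]
-0.28 [-0.0162  0.0046]
-0.32 [-0.0184  0.0056]
-0.36 [-0.0205  0.0067]
-0.4 [-0.0226  0.0079]
-0.44 [-0.0246  0.0092]
-0.48 [-0.0266  0.0105]
-0.5 [-0.0276  0.0112]
```

```bash
python3 -m inch '[{"slide":[-0.0024,0.0004,0],"yaw":-0.04},{"slide":[-0.0047,0.0008,0],"yaw":-0.08},{"slide":[-0.0071,0.0014,0],"yaw":-0.12}]' 255 80 >/dev/null; python3 m.py
python3 -m inch '[{"slide":[-0.0023,0.0007,0],"yaw":-0.04},{"slide":[-0.0046,0.0014,0],"yaw":-0.08},{"slide":[-0.0069,0.0023,0],"yaw":-0.12},{"slide":[-0.0091,0.0032,0],"yaw":-0.16}]' >/dev/null; python3 m.py
```

```text
t 8.62 p [ 0.5473 -0.2004  0.1098] phi -105.79 R 0.0609 bar -104.07 F [ 2.77  1.03 -2.78] tau [-1.606  0.13  -0.144] M 0.001 g 0.1755048873497587
t 8.95 p [ 0.5391 -0.1973  0.1103] phi -114.07 R 0.0608 bar -113.22 F [ 4.04 -1.83 -1.62] tau [-0.866 -0.515 -0.004] M 0.266 g 0.1714823969391816
```

```bash
python3 rows.py .5391 -.1973 -.04 -.08 -.12 -.16 -.2 -.24 -.28; echo; python3 rows.py .5268 -.1895 -.02 -.04 -.06; python3 rows.py .5233 -.1864 -.02 -.04 -.06;python3 rows.py .520 -.1832 -.02 -.04 -.06
```

```text
-0.04 [-0.0022  0.001 ]
-0.08 [-0.0043  0.002 ]
-0.12 [-0.0065  0.0032]
-0.16 [-0.0085  0.0044]
-0.2 [-0.0105  0.0058]
-0.24 [-0.0125  0.0071]
-0.28 [-0.0144  0.0086]

-0.02 [-0.0009  0.0007]
-0.04 [-0.0019  0.0015]
-0.06 [-0.0028  0.0022]
-0.02 [-0.0009  0.0008]
-0.04 [-0.0017  0.0016]
-0.06 [-0.0026  0.0024]
-0.02 [-0.0008  0.0009]
-0.04 [-0.0016  0.0017]
-0.06 [-0.0024  0.0026]
```

```bash
echo 'M=r[0]*F[1]-r[1]*F[0]+o["torque"][2];import sys;sys.exit(int(M>.45))' >> m.py
python3 -m inch '[{"slide":[-0.0022,0.001,0],"yaw":-0.04},{"slide":[-0.0043,0.002,0],"yaw":-0.08},{"slide":[-0.0065,0.0032,0],"yaw":-0.12},{"slide":[-0.0085,0.0044,0],"yaw":-0.16}]' >/dev/null; python3 m.py && python3 -m inch '[{"slide":[-0.002,0.0014,0],"yaw":-0.04},{"slide":[-0.004,0.0027,0],"yaw":-0.08},{"slide":[-0.0059,0.0042,0],"yaw":-0.12}]' >/dev/null&& python3 m.py && python3 -m inch '[{"slide":[-0.0009,0.0007,0],"yaw":-0.02},{"slide":[-0.0019,0.0015,0],"yaw":-0.04}]'>/dev/null && python3 m.py&& python3 -m inch '[{"slide":[0,0,0],"yaw":0}]'>/dev/null && python3 m.py
```

```text
t 9.28 p [ 0.5307 -0.1927  0.1103] phi -123.12 R 0.0608 bar -122.38 F [ 4.56 -0.49 -4.  ] tau [ 0.672 -1.417 -0.06 ] M 0.189 g 0.17415051044833257
t 9.53 p [ 0.5248 -0.1885  0.1103] phi -129.94 R 0.0609 bar -129.25 F [ 3.71 -1.86 -2.9 ] tau [ 0.725 -1.643  0.027] M 0.273 g 0.17149481744437686
t 9.7 p [ 0.523  -0.1869  0.1103] phi -132.23 R 0.0609 bar -131.48 F [ 6.9   1.7  -4.04] tau [ 0.135 -1.391 -0.037] M 0.205 g 0.17521904072152536
t 9.78 p [ 0.5228 -0.1869  0.1103] phi -132.31 R 0.061 bar -131.49 F [ 3.52 -2.9  -2.99] tau [ 0.26  -1.458 -0.031] M 0.247 g 0.16886984647510273
```

```bash
sed -i 's/M>.45/M>.36/' m.py
python3 -m inch '[{"slide":[-0.0009,0.0008,0],"yaw":-0.02},{"slide":[-0.0018,0.0016,0],"yaw":-0.04}]' >/dev/null; python3 m.py && python3 -m inch '[{"slide":[-0.0009,0.0009,0],"yaw":-0.02},{"slide":[-0.0017,0.0017,0],"yaw":-0.04}]' >/dev/null&& python3 m.py && python3 -m inch '[{"slide":[-0.0008,0.0009,0],"yaw":-0.02},{"slide":[-0.0016,0.0018,0],"yaw":-0.04}]'>/dev/null && python3 m.py&& python3 -m inch '[{"slide":[-0.0008,0.0009,0],"yaw":-0.02},{"slide":[-0.0016,0.0018,0],"yaw":-0.04}]'>/dev/null && python3 m.py&& python3 -m inch '[{"slide":[-0.0007,0.001,0],"yaw":-0.02},{"slide":[-0.0015,0.0019,0],"yaw":-0.04}]'>/dev/null && python3 m.py && python3 -m inch '[{"slide":[-0.0007,0.001,0],"yaw":-0.02},{"slide":[-0.0014,0.002,0],"yaw":-0.04}]'>/dev/null && python3 m.py && python3 -m inch '[{"slide":[-0.0006,0.001,0],"yaw":-0.02},{"slide":[-0.0013,0.002,0],"yaw":-0.04}]'>/dev/null && python3 m.py && python3 -m inch '[{"slide":[-0.0006,0.001,0],"yaw":-0.02},{"slide":[-0.0012,0.0021,0],"yaw":-0.04}]'>/dev/null && python3 m.py
```

```text
t 9.95 p [ 0.5209 -0.1855  0.1102] phi -134.53 R 0.0614 bar -133.79 F [ 6.91 -0.46 -2.72] tau [ 0.302 -1.575 -0.016] M 0.306 g 0.17475968889547164
t 10.12 p [ 0.5191 -0.1838  0.1102] phi -136.8 R 0.0614 bar -136.1 F [ 7.3   0.05 -1.54] tau [-0.869 -0.259 -0.094] M 0.21 g 0.17557168450992283
t 10.28 p [ 0.5175 -0.182   0.1102] phi -139.06 R 0.0614 bar -138.39 F [ 2.68 -2.83 -0.19] tau [-0.273 -0.975  0.033] M 0.272 g 0.17243440350232664
t 10.45 p [ 0.5159 -0.1802  0.1102] phi -141.31 R 0.0615 bar -140.68 F [ 4.71 -0.33 -3.72] tau [ 0.522 -1.993  0.027] M 0.224 g 0.17352793884603365
t 10.62 p [ 0.5144 -0.1783  0.1102] phi -143.57 R 0.0615 bar -142.98 F [ 6.77  0.41 -2.82] tau [-0.368 -0.838 -0.025] M 0.201 g 0.17415366318196782
t 10.78 p [ 0.5126 -0.1765  0.1101] phi -145.93 R 0.0619 bar -145.3 F [ 4.85 -2.05 -1.08] tau [-0.867 -0.201 -0.02 ] M 0.253 g 0.1664253939981559
t 10.95 p [ 0.511  -0.1745  0.11  ] phi -148.28 R 0.0621 bar -147.63 F [ 3.26 -3.83 -0.9 ] tau [ 0.1   -1.922 -0.026] M 0.283 g 0.17550099343521605
t 11.12 p [ 0.5096 -0.1724  0.1098] phi -150.57 R 0.0624 bar -149.94 F [ 5.2  -1.17 -3.23] tau [-0.608 -0.846 -0.052] M 0.171 g 0.16980504786299166
```

```bash

python3 -m inch '[{"slide":[-0.0005,0.0011,0],"yaw":-0.02},{"slide":[-0.001,0.0022,0],"yaw":-0.04}]' >/dev/null; python3 m.py && python3 -m inch '[{"slide":[-0.0005,0.0011,0],"yaw":-0.02},{"slide":[-0.0009,0.0022,0],"yaw":-0.04}]' >/dev/null&& python3 m.py && python3 -m inch '[{"slide":[-0.0004,0.0011,0],"yaw":-0.02},{"slide":[-0.0008,0.0023,0],"yaw":-0.04}]'>/dev/null && python3 m.py&& python3 -m inch '[{"slide":[-0.0003,0.0011,0],"yaw":-0.02},{"slide":[-0.0006,0.0023,0],"yaw":-0.04}]'>/dev/null && python3 m.py&& python3 -m inch '[{"slide":[-0.0003,0.0012,0],"yaw":-0.02},{"slide":[-0.0005,0.0023,0],"yaw":-0.04}]'>/dev/null && python3 m.py && python3 -m inch '[{"slide":[-0.0002,0.0012,0],"yaw":-0.02},{"slide":[-0.0004,0.0024,0],"yaw":-0.04}]'>/dev/null && python3 m.py && python3 -m inch '[{"slide":[-0.0002,0.0012,0],"yaw":-0.02},{"slide":[-0.0004,0.0024,0],"yaw":-0.04}]'>/dev/null && python3 m.py && python3 -m inch '[{"slide":[-0.0001,0.0012,0],"yaw":-0.02},{"slide":[-0.0003,0.0024,0],"yaw":-0.04}]'>/dev/null && python3 m.py
```

```text
t 11.28 p [ 0.5083 -0.1702  0.1097] phi -152.9 R 0.0624 bar -152.24 F [ 2.25 -4.5   0.26] tau [-1.05  -0.077 -0.081] M 0.233 g 0.17279168998404845
t 11.45 p [ 0.5073 -0.168   0.1097] phi -155.19 R 0.0623 bar -154.53 F [ 0.97 -4.65 -0.98] tau [-0.321 -1.726 -0.056] M 0.232 g 0.1670838246571918
t 11.62 p [ 0.5065 -0.1656  0.1096] phi -157.5 R 0.0622 bar -156.83 F [ 3.92 -4.04 -1.04] tau [-1.279  0.643 -0.123] M 0.202 g 0.17181669034181654
t 11.78 p [ 0.5058 -0.1632  0.1095] phi -159.77 R 0.062 bar -159.12 F [-0.7  -5.49 -0.54] tau [-0.665 -1.211 -0.054] M 0.25 g 0.17695629661885565
t 11.95 p [ 0.5053 -0.1608  0.1095] phi -162.0 R 0.0616 bar -161.4 F [ 3.62 -3.57 -2.62] tau [-1.05   0.198 -0.114] M 0.164 g 0.17138494202351323
t 12.12 p [ 0.5049 -0.1584  0.1095] phi -164.28 R 0.0613 bar -163.69 F [ 0.18 -5.93 -0.06] tau [-1.008 -0.179 -0.017] M 0.336 g 0.17019633540712678
t 12.28 p [ 0.5047 -0.1559  0.1095] phi -166.57 R 0.0609 bar -165.98 F [ 3.2  -4.25 -3.6 ] tau [-0.965 -0.611 -0.136] M 0.161 g 0.16965462374256166
t 12.45 p [ 0.5044 -0.1535  0.1096] phi -168.83 R 0.0606 bar -168.27 F [-0.44 -5.33 -0.61] tau [-1.102  0.165 -0.091] M 0.221 g 0.17299262194787315
```

```bash

python3 -m inch '[{"slide":[-0.0002,0.0012,0],"yaw":-0.02},{"slide":[-0.0004,0.0024,0],"yaw":-0.04}]' >/dev/null; python3 m.py && python3 -m inch '[{"slide":[-0.0002,0.0012,0],"yaw":-0.02},{"slide":[-0.0003,0.0024,0],"yaw":-0.04}]' >/dev/null&& python3 m.py && python3 -m inch '[{"slide":[-0.0001,0.0012,0],"yaw":-0.02},{"slide":[-0.0002,0.0024,0],"yaw":-0.04}]'>/dev/null && python3 m.py&& python3 -m inch '[{"slide":[0,0.0012,0],"yaw":-0.02},{"slide":[-0.0001,0.0024,0],"yaw":-0.04}]'>/dev/null && python3 m.py&& python3 -m inch '[{"slide":[0,0.0012,0],"yaw":-0.02},{"slide":[0,0.0024,0],"yaw":-0.04}]'>/dev/null && python3 m.py && python3 -m inch '[{"slide":[0,0.0012,0],"yaw":-0.02},{"slide":[0.0001,0.0024,0],"yaw":-0.04}]'>/dev/null && python3 m.py && python3 -m inch '[{"slide":[0.0001,0.0012,0],"yaw":-0.02},{"slide":[0.0002,0.0024,0],"yaw":-0.04}]'>/dev/null && python3 m.py && python3 -m inch '[{"slide":[0.0001,0.0012,0],"yaw":-0.02},{"slide":[0.0003,0.0024,0],"yaw":-0.04}]'>/dev/null && python3 m.py
```

```text
t 12.62 p [ 0.5041 -0.1511  0.1096] phi -171.13 R 0.0605 bar -170.56 F [ 3.97 -4.48 -3.81] tau [-0.979 -0.575 -0.101] M 0.204 g 0.17010813521686605
t 12.78 p [ 0.5039 -0.1487  0.1096] phi -173.42 R 0.0604 bar -172.85 F [-1.47 -5.81  0.58] tau [-0.995 -0.403 -0.032] M 0.307 g 0.17408185431198206
t 12.95 p [ 0.5037 -0.1466  0.1097] phi -175.45 R 0.0604 bar -175.15 F [ 3.05 -6.16 -4.09] tau [-1.339 -0.445  0.068] M 0.454 g 0.1785866388686385
```

```bash
python3 -m inch '[{"slide":[0,0,0],"yaw":0}]'>/dev/null; python3 m.py; python3 -m inch '[{"slide":[0,0,0],"yaw":0}]'>/dev/null; python3 m.py; python3 -m inch '[{"slide":[0,0,0],"yaw":0}]'>/dev/null; python3 m.py
```

```text
t 13.03 p [ 0.5036 -0.1465  0.1097] phi -175.51 R 0.0604 bar -175.14 F [-0.26 -6.49 -0.05] tau [-1.201 -1.151  0.125] M 0.514 g 0.17416078745511535
t 13.12 p [ 0.5037 -0.1467  0.1097] phi -175.39 R 0.0604 bar -175.09 F [ 2.39 -6.36 -1.21] tau [-1.294  0.837  0.025] M 0.42 g 0.17602823871790346
t 13.2 p [ 0.5037 -0.1466  0.1097] phi -175.41 R 0.0604 bar -175.08 F [ 2.52 -5.6  -3.74] tau [-1.201 -0.888  0.016] M 0.365 g 0.17202875280083613
```

```bash
python3 -m inch '[{"slide":[-0.0001,0.001,0],"yaw":-0.016},{"slide":[-0.0001,0.001,0],"yaw":-0.016}]'>/dev/null; python3 m.py; python3 -m inch '[{"slide":[0,0,0],"yaw":0}]'>/dev/null; python3 m.py
```

```text
t 13.37 p [ 0.5036 -0.1458  0.1097] phi -176.19 R 0.0604 bar -176.05 F [ 3.91 -6.61 -3.87] tau [-1.508  0.312  0.129] M 0.544 g 0.17082406349228746
t 13.45 p [ 0.5036 -0.1459  0.1097] phi -176.11 R 0.0605 bar -176.0 F [-0.79 -7.09 -0.64] tau [-1.34  -1.358  0.221] M 0.645 g 0.171654645248074
```

```bash
python3 -m inch '[{"slide":[0,0,0],"yaw":0}]'>/dev/null; python3 m.py;
```

```text
t 13.53 p [ 0.5036 -0.1459  0.1097] phi -176.15 R 0.0604 bar -175.99 F [ 3.29 -7.47 -2.74] tau [-1.535  0.728  0.148] M 0.612 g 0.16885410193593164
```

```bash
python3 -m inch '[{"slide":[0,0.0006,0],"yaw":-0.011},{"slide":[0,0.0006,0],"yaw":-0.011}]'>/dev/null; python3 m.py; python3 -m inch '[{"slide":[0,0,0],"yaw":0}]'>/dev/null; python3 m.py;python3 -m inch '[{"slide":[0,0,0],"yaw":0}]'>/dev/null; python3 m.py
```

```text
t 13.7 p [ 0.5036 -0.1453  0.1097] phi -176.64 R 0.0604 bar -176.65 F [ 1.56 -8.81 -0.93] tau [-1.624  0.575  0.339] M 0.876 g 0.1718920354214423
t 13.78 p [ 0.5036 -0.1454  0.1097] phi -176.61 R 0.0604 bar -176.62 F [ 1.31 -7.99 -2.3 ] tau [-1.468 -1.153  0.218] M 0.705 g 0.17412486633403793
t 13.87 p [ 0.5036 -0.1454  0.1098] phi -176.6 R 0.0604 bar -176.62 F [ 1.11 -7.76 -0.08] tau [-1.591  0.268  0.28 ] M 0.752 g 0.17593390501527342
```

```bash
python3 rows.py .5036 -.1454 .08 .16 .24 .32 .41; python3 -c "print(__import__('workcell').get_obs()['joint_pos'].round(2))"
```

```text
0.08 [ 0.0005 -0.0047]
0.16 [ 0.0013 -0.0093]
0.24 [ 0.0025 -0.0139]
0.32 [ 0.0041 -0.0184]
0.41 [ 0.0062 -0.0232]
[-0.67  0.36  1.02  1.92 -0.35  1.05 -1.01]
```

```bash
python3 -m inch '[{"slide":[0.0005,-0.0047,0],"yaw":0.08},{"slide":[0.0013,-0.0093,0],"yaw":0.16},{"slide":[0.0025,-0.0139,0],"yaw":0.24},{"slide":[0.0041,-0.0184,0],"yaw":0.32},{"slide":[0.0062,-0.0232,0],"yaw":0.41},{"slide":[0.0062,-0.0232,0],"yaw":0.41},{"slide":[0.0062,-0.0232,0],"yaw":0.41}]'>/dev/null; python3 m.py
python3 - <<'E'
from h import *
c=snap('wrist','w6');t=snap('top','t6')
cv2.imwrite('pics/c6.png',np.hstack([cv2.resize(c['frame'][0:240,200:440,::-1],(400,400)),cv2.resize(t['frame'][190:290,350:450,::-1],(400,400),interpolation=cv2.INTER_CUBIC)]))
E
```

```text
t 14.45 p [ 0.5094 -0.1672  0.1093] phi -155.03 R 0.0601 bar -153.26 F [-1.13  0.97 -2.69] tau [ 0.602 -1.314  0.036] M -0.046 g 0.1728956092223657
```

View pics/c6.png

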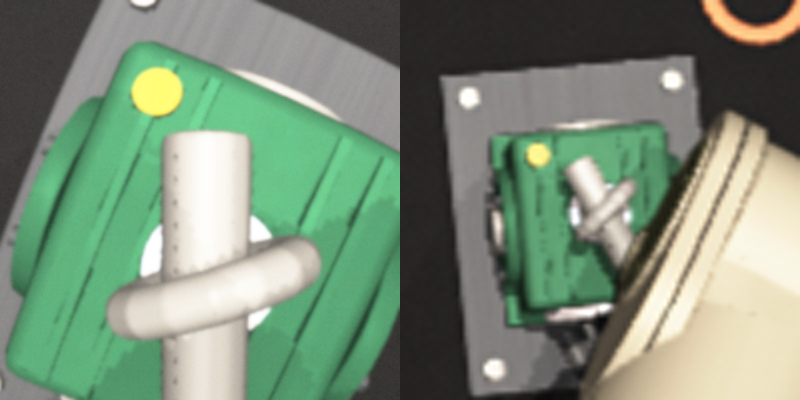

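The ring is still slanted 16–18° to the bar in the wrist crop, so the eye axis is near -136°. It has turned about 62°, or 0.17 turn. I'll turn the bar a little further back, centre it and draw it out.

```bash
python3 -m inch '[{"slide":[0.0025,-0.0045,0],"yaw":0.08},{"slide":[0.0053,-0.0085,0],"yaw":0.16},{"slide":[0.0083,-0.0125,0],"yaw":0.23},{"slide":[0.0113,-0.0163,0],"yaw":0.3},{"slide":[0.0113,-0.0163,0],"yaw":0.3}]'>/dev/null; python3 m.py
python3 -m inch '[{"slide":[-0.0036,-0.0035,0],"yaw":0},{"slide":[-0.0072,-0.007,0],"yaw":0},{"slide":[-0.0108,-0.0104,0],"yaw":0},{"slide":[-0.0144,-0.0139,0],"yaw":0}]'>/dev/null; python3 m.py
```

```text
t 14.97 p [ 0.5213 -0.1843  0.1096] phi -135.07 R 0.0602 bar -135.82 F [-0.14  0.17 -3.01] tau [-0.041  0.026 -0.015] M -0.028 g 0.172398496487841
t 15.3 p [ 0.506  -0.1984  0.1096] phi -135.67 R 0.081 bar -135.98 F [-0.39 -0.33 -2.85] tau [ 0.032 -0.01   0.049] M 0.045 g 0.16913184008852236
```

```bash
python3 -m inch '[{"slide":[-0.007,-0.007,0],"yaw":0},{"slide":[-0.014,-0.0139,0],"yaw":0},{"slide":[-0.0216,-0.0209,0],"yaw":0},{"slide":[-0.0288,-0.0278,0],"yaw":0},{"slide":[-0.036,-0.0348,0],"yaw":0},{"slide":[-0.036,-0.0348,0.03],"yaw":0},{"slide":[-0.036,-0.0348,0.07],"yaw":0},{"slide":[-0.036,-0.0348,0.09],"yaw":0},{"slide":[-0.036,-0.0348,0.09],"yaw":0},{"slide":[-0.036,-0.0348,0.09],"yaw":0}]'; python3 m.py
python3 - <<'E'
from h import *
c=snap('wrist','w7');t=snap('scene','t7')
cv2.imwrite('pics/c7.png',np.hstack([cv2.resize(c['frame'][:,:,::-1],(400,300)),cv2.resize(t['frame'][180:330,130:330,::-1],(400,300),interpolation=cv2.INTER_CUBIC)]))
E
```

```text
clock: 16.13
position: [0.4708, -0.2335, 0.2002]
ee_rot: [0.927, 0.375, 0.001, 0.0]
ft_force: [-0.1, 1.2, -2.8]
grip_width: 0.174
grasp_force: 114.5
t 16.13 p [ 0.4708 -0.2335  0.2002] phi -135.45 R 0.1307 bar -135.9 F [-0.13  1.2  -2.79] tau [ 0.003  0.021 -0.01 ] M -0.134 g 0.17398524129146312
```

View pics/c7.png

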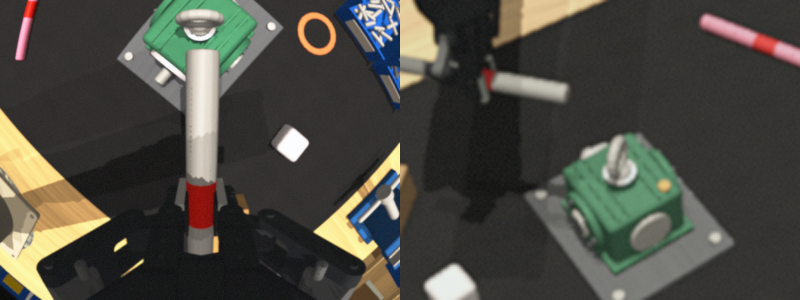

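Bar is clear of the eye, still gripped at its band, and the ring stands square to it. Next I'll compare the bar's place in the grip with before while returning above the rest.

```bash
python3 -m inch '[{"slide":[0,0.02,0],"yaw":0.12},{"slide":[0,0.05,0],"yaw":0.24},{"slide":[0.002,0.08,0],"yaw":0.36},{"slide":[0.005,0.11,0],"yaw":0.48},{"slide":[0.008,0.14,0],"yaw":0.6},{"slide":[0.011,0.17,0],"yaw":0.72},{"slide":[0.014,0.2,0],"yaw":0.84},{"slide":[0.017,0.23,0],"yaw":0.96},{"slide":[0.02,0.26,0],"yaw":1.08},{"slide":[0.023,0.29,0],"yaw":1.2},{"slide":[0.026,0.32,0],"yaw":1.32},{"slide":[0.03,0.35,0],"yaw":1.44},{"slide":[0.034,0.38,0],"yaw":1.56},{"slide":[0.038,0.41,0],"yaw":1.68},{"slide":[0.042,0.44,0],"yaw":1.8},{"slide":[0.046,0.47,0],"yaw":1.92},{"slide":[0.05,0.5,0],"yaw":2.04},{"slide":[0.0513,0.5276,0],"yaw":2.15},{"slide":[0.0513,0.5276,0],"yaw":2.1755},{"slide":[0.0513,0.5276,0],"yaw":2.1755}]'
python3 -m inch '[{"slide":[0,0,-0.03],"yaw":0},{"slide":[0,0,-0.07],"yaw":0},{"slide":[0,0,-0.1],"yaw":0},{"slide":[0,0,-0.12],"yaw":0},{"slide":[0,0,-0.12],"yaw":0},{"slide":[0,0,-0.12],"yaw":0},{"slide":[0,0,-0.12],"yaw":0}]'
python3 - <<'E'
from h import *
snap('wrist','w8');snap('top','t8')
for n in ['w3','w4','w7','w8']:
    f=np.load(f'pics/{n}.npz')['frame'].astype(int);m=(f[...,0]>90)&(f[...,1]<40)&(f[...,2]<40);m[:,:280]=0;m[:,370:]=0;m[:250]=0
    v,u=np.nonzero(m);print(n,u.mean().round(1),v.mean().round(1),v.min(),v.max(), u.min(),u.max())
    g=f.sum(2)[:,325];print([i for i in range(60,130) if abs(g[i+1]-g[i-1])>150][:6])
o=get_obs();print(o['position'],o['ee_rot'],o['joint_pos'])
w=np.load('pics/w8.npz')['frame'];t=np.load('pics/t8.npz')['frame']
cv2.imwrite('pics/c8.png',np.hstack([cv2.resize(w[:,:,::-1],(500,375)),cv2.resize(t[220:320,170:250,::-1],(300,375),interpolation=cv2.INTER_CUBIC)]))
E
```

```text
clock: 17.9
position: [0.5207, 0.2957, 0.197]
ee_rot: [0.096, 0.995, -0.001, -0.002]
ft_force: [-0.5, -0.7, -1.3]
grip_width: 0.171
grasp_force: 114.5
clock: 18.48
position: [0.5228, 0.2941, 0.0809]
ee_rot: [0.099, 0.995, 0.0, 0.001]
ft_force: [0.2, 0.8, -2.1]
grip_width: 0.17
grasp_force: 114.5
w3 321.3 328.5 291 364 298 345
[60, 78, 79]
w4 321.2 328.7 293 364 298 345
[77, 78]
w7 321.3 328.6 292 364 298 345
[63, 64, 65, 78, 79]
w8 321.3 328.5 292 364 298 344
[77, 78]
[0.52304935 0.29477906 0.08146314] [9.84042687e-02 9.95145503e-01 9.62460999e-04 1.04990206e-03] [-0.88607316  0.42875807  0.36855128  1.72475234 -0.17723121  1.01797677
  0.91871752]
```

View pics/c8.png

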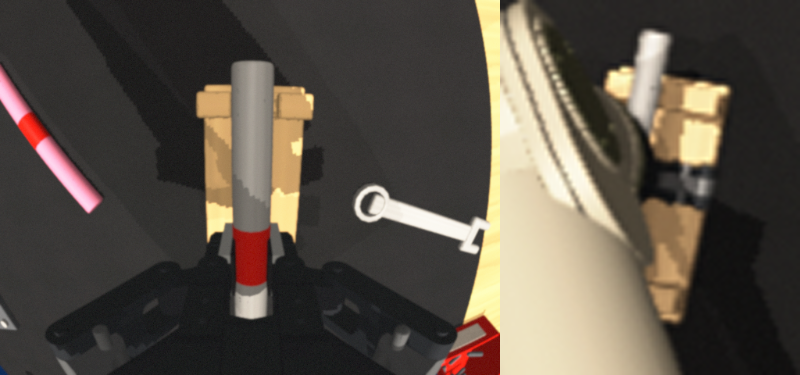

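The bar hasn't moved in the grip (band at (321,328.5) as before) and lies over both notches. Lowering it now.

```bash
python3 -m inch '[{"slide":[-0.0005,0,-0.02],"yaw":0},{"slide":[-0.0005,0,-0.035],"yaw":0},{"slide":[-0.0005,0,-0.043],"yaw":0},{"slide":[-0.0005,0,-0.048],"yaw":0},{"slide":[-0.0005,0,-0.051],"yaw":0},{"slide":[-0.0005,0,-0.051],"yaw":0},{"slide":[-0.0005,0,-0.051],"yaw":0}]'; python3 m.py
```

```text
clock: 19.17
position: [0.522, 0.2948, 0.0294]
ee_rot: [0.098, 0.995, 0.0, 0.0]
ft_force: [0.5, 0.6, -2.4]
grip_width: 0.173
grasp_force: 114.5
t 19.17 p [0.522  0.2948 0.0294] phi 95.49 R 0.4386 bar -11.25 F [ 0.45  0.59 -2.42] tau [0.017 0.026 0.038] M -0.185 g 0.1727364487309
```

```bash
python3 -m inch '[{"slide":[0,-0.0004,-0.001],"yaw":0},{"slide":[0,-0.0004,-0.0018],"yaw":0},{"slide":[0,-0.0004,-0.0018],"yaw":0},{"slide":[0,-0.0004,-0.0018],"yaw":0}]'; python3 m.py
```

```text
clock: 19.5
position: [0.522, 0.2945, 0.028]
ee_rot: [0.098, 0.995, 0.001, 0.0]
ft_force: [-1.2, -2.1, 6.5]
grip_width: 0.177
grasp_force: 115.6
t 19.5 p [0.522  0.2945 0.028 ] phi 95.48 R 0.4383 bar -11.25 F [-1.2  -2.09  6.47] tau [-0.314  0.429  0.03 ] M 0.64 g 0.1767085814352885
```

```bash
python3 -m inch '[{"slide":[0,0,0],"yaw":0},{"slide":[0,0,0],"yaw":0},{"slide":[0,0,0],"yaw":0},{"slide":[0,0,0],"yaw":0},{"slide":[0,0,0],"yaw":0},{"slide":[0,0,0],"yaw":0},{"slide":[0,0,0],"yaw":0},{"slide":[0,0,0],"yaw":0}]' 0 40
python3 -m inch '[{"slide":[0,0,0.015],"yaw":0},{"slide":[0,0,0.04],"yaw":0},{"slide":[0,0,0.08],"yaw":0},{"slide":[0,0,0.12],"yaw":0},{"slide":[-0.02,0.02,0.15],"yaw":0},{"slide":[-0.05,0.04,0.17],"yaw":0},{"slide":[-0.05,0.04,0.17],"yaw":0},{"slide":[-0.05,0.04,0.17],"yaw":0}]'
python3 - <<'E'
from h import *
c=snap('wrist','w9');f=c['frame'].astype(int);m=(f[...,0]>120)&(f[...,1]<60)&(f[...,2]<60);m[:,:230]=0;m[:,440:]=0
v,u=np.nonzero(m);print(u.mean(),v.mean(),fray(c,u.mean(),v.mean(),.042))
s=snap('scene','s9');a=np.load('pics/scene1.npz')['frame']
print('scene diff vs start', [ (k,int(np.abs(s['frame'][y:y+h,x:x+w].astype(int)-a[y:y+h,x:x+w]).mean())) for k,x,y,w,h in [('oil',385,265,32,45),('paste',335,305,35,40),('carton',85,255,55,45),('coup',142,310,30,32),('gasket',208,345,40,35),('shaft',286,338,22,46),('pink',275,182,75,40),('spanner',420,175,75,25)]])
cv2.imwrite('pics/c9.png',np.hstack([cv2.resize(c['frame'][:,:,::-1],(400,300)),cv2.resize(s['frame'][130:250,340:500,::-1],(400,300),interpolation=cv2.INTER_CUBIC)]))
E
```

```text
clock: 20.17
position: [0.5215, 0.2941, 0.0268]
ee_rot: [0.098, 0.995, 0.0, -0.0]
ft_force: [0.4, 0.9, 0.3]
grip_width: 0.999
grasp_force: 0.0
clock: 20.83
position: [0.4703, 0.3364, 0.1983]
ee_rot: [0.096, 0.995, 0.001, 0.0]
ft_force: [0.9, -1.9, -0.5]
grip_width: 0.998
grasp_force: 0.0
284.8836291913215 283.2998027613412 [0.52021089 0.29593676 0.042     ]
scene diff vs start [('oil', 1), ('paste', 0), ('carton', 1), ('coup', 0), ('gasket', 1), ('shaft', 1), ('pink', 2), ('spanner', 2)]
```

View pics/c9.png

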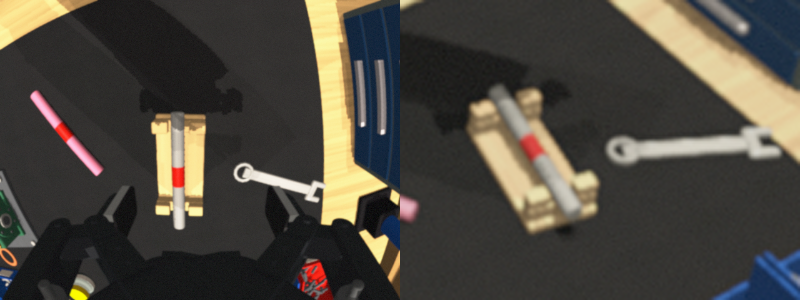

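Both views show the bar back in both notches, the gripper clear of it, and the other things unmoved.

```bash
python3 -c "from workcell import *; print(hand_in())"
```

```text
the job is handed in; nothing more can be done
None
```

The eye is seated and nipped up to about 0.7–0.75 N m (one brief reading of 0.88 on the last step), the bar is back in both notches of its rest and released, and the job was handed in at about 21 s.

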